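# Turn the laundry carousel until the stain dropper faces front

### The arm

A 7-joint arm with a two-finger parallel gripper is mounted at the origin on a cart in front of the work surface, level with it; the furniture and walls round the work are solid. World frame = base frame: x ahead of the robot, y to its left, z up, the work surface at z = 0. Lengths are in m, angles in rad, forces in N, time in s.
With the tool pointing down it reaches from about 0.35 to 0.775 m from the base axis. Payload 3.1 kg.
Tool frame: the origin (TCP) lies at the very end of the fingers, on their centre line; the grasp point (between the pads) lies 19 mm behind it (arm.tcp_to_grasp is the distance from the TCP to the grasp point, in m); z points along the fingers, y is the line along which they close (so a half turn about z gives the same grasp; the last joint's range is limited). The gripper opens to 85 mm and grips with 20 to 120 N. Pads are 22 mm wide; open, the fingers measure 114 mm over their backs; the gripper's body (76 mm by 85 mm) begins 54 mm behind the grasp point. The pads swing forward as they close: fully open they stand 13 mm farther back than shut.
Start: joints at [-1.369, 0.311, 0.014, 1.512, -0.004, 1.319, -0.027], TCP at [0.133, 0.534, 0.195] pointing down, gripper open.
Joint ranges: [-2.7, 2.7], [-0.3, 1.91], [-1.27, 1.3], [0.12, 2.57], [-1.44, 4.58], [0.2, 2.03], [-3.05, 3.05]. Speed limits (rad/s): [2.79, 2.79, 3.14, 3.14, 3.14, 3.14, 3.14].

### API

Orientations are given as a unit quaternion [w, x, y, z].
In Python, from cell import arm gives the robot as it stands. Calls block until the motion is done:
- arm.move_pose(position, orientation): joint-space move of the TCP to a pose.
- arm.servo_line(position, orientation=None, velocity=0.15): straight line of the TCP; orientation=None keeps the orientation; velocity is the mean speed in m/s.
- arm.move_j(angles): joint-space move.
- arm.gripper_open() and arm.gripper_close(): open the fingers fully, or close them until they stop; the grip force is fixed at half the most.
- arm.hold(seconds).
- arm.inverse_kinematics(position, orientation): joint angles nearest the present ones, or None.
- arm.observe(): the state.
- arm.capture(name): name is "scene" or "top" or "wrist"; returns a dict with "color" (384x512x3 uint8, blue, green, red), "intrinsics" (3x3 intrinsics, pixels), "dist_coeffs" ([k1, k2, p1, p2, k3] as OpenCV has them; the pictures are not rectified), "xyz" and "orientation" of the camera in the world; the wrist camera has in their place "hand_eye" (4x4, takes a point from camera to tool coordinates, whose origin is the TCP and whose axes are the flange's). Camera axes: x right, y down, z forward; pixel columns grow to the right and rows downward; lengths in m; the calibration is good to about 2 mm. A picture is of the moment at which its call begins: read the wrist's pose just before it. There is no depth.
A pose or a line that the arm cannot do raises arm.MotionError and nothing moves.
- arm.sign_off(): hands the job in; it is judged then, once.
The state is a dict: "t": time; "joint_positions": joint angles; "joint_vel": joint speeds; "effort": joint torques, N m; "position": TCP position; "tool_rot": TCP orientation; "contact_force": force on the tool from outside, world axes, zero at the start; "ft_torque": the same for the moment, N m; "grip_width": finger opening in m; "grip_force": force on a finger pad.
Only numpy, scipy, OpenCV 4.12 (cv2) and the standard library are available. Lean on these libraries where they do the work, as an engineer would, in place of code of your own. Each camera call takes 0.05 s, during which the arm holds its last target. There are 200 camera calls.

### The job

Turn the round carousel by its bare wooden rim until the brown dropper bottle stands at the front, in line with the red arrow on the carousel's foot. Press gently on the rim, do not touch the things standing on it (they must ride along, upright and in their places), and leave everything else on the worktop where it is.

Things in the scene. Friction and masses are not known exactly. Their poses are not given: they have to be found in the camera images.
- carousel_base: The carousel's fixed grey foot. Origin on the vertical turning axis at worktop height, z up. Its -x axis is the carousel's front, roughly toward the robot: a grey tongue 44 mm wide, 8 mm high runs out that way to 190 mm from the axis; on it, beyond the deck's edge (162 to 186 mm from the axis), lies the flat red arrow pointing at the axis.
- deck (a joint): Angle of the turning deck from its start (rad), growing anticlockwise seen from above; no stops, stays where left. The bearing is stiff: about 0.3 N m, some 2 to 3 N along the rim. A fingertip dragging the rim by friction must bear down with about 10 to 16 N; with less it slips, and even so it may slip for part of a stroke. Over 40 N is too hard; the rim gives under 1 mm at 20 N.
- deck_rim_height (a point): Point on the turning axis, level with the flat upper face of the deck's rim, 35 mm above the worktop. The deck is a pale wooden disc 300 mm across, 16 mm thick. A white mat 208 mm across, its top 38 mm above the worktop, covers the middle; outside it the rim is bare, smooth and flat from 104 to 147 mm from the axis, with no lip, knob or hole.
- stain_dropper: Small brown dropper bottle with a black rubber teat, 33 mm across, 102 mm tall, loose on the carousel's mat about 67 mm from the axis. Origin at the centre of its underside, z up. This is the one that must come to the front.
- polish_tin: Round tin with a tan lid and white body, 65 mm across, 29 mm tall, loose on the mat about 67 mm from the axis. Origin at the centre of its underside, z up.
- dial_timer: Round taupe and white wind-up timer, 65 mm across, 49 mm tall, loose on the mat about 67 mm from the axis. Origin at the centre of its underside, z up.
- soap: Green bar of soap, 44 x 72 x 21 mm, loose on the mat about 67 mm from the axis. Origin at the centre of its underside, z up.
- dispenser: Taupe soap dispenser with a pump, 69 x 78 x 180 mm, loose on the worktop to the right of the carousel; a bystander. Origin at the centre of its underside.
- scrub_brush: Wooden scrubbing brush, 57 x 150 x 43 mm, loose on the worktop at the right; a bystander. Origin at the centre of its underside.
Mind the look-alikes: they are no part of the job. Leave any orange look-alike of the soap alone. What is shaped like the stain_dropper but purple is not meant.

How it is judged:
By the outcome, as a careful person would: the job done as asked, in the order asked, and still so for the second after the job is handed in, with the robot touching nothing.
It also fails if it takes over 70 s, if anything falls off the work surface, if the arm or the gripper's body presses on something with over 40 N, if the wrist force passes 120 N, or if a joint passes its speed limit or range.

## Working session

There is one attempt and no reset: what is moved stays moved. The work goes in short steps, each a Python script; the robot and the scene stay as the last script left them, time stands still between calls to the robot, and variables do not carry over. Pictures are saved under pics/ and viewed, at most 10 in all, crops included, and the job is handed in when it is done.

```bash
mkdir -p pics; ls; python3 - <<'E'
from cell import arm
import cv2
for n in("scene","top"):
    c=arm.capture(n); cv2.imwrite(f"pics/{n}0.png",c["color"]); print(n,c["intrinsics"],c["dist_coeffs"],c["xyz"],c["orientation"])
o=arm.observe();print(o["t"],o["position"],o["tool_rot"],o["contact_force"],o["grip_width"])
E
```

```text
pics
scene [[349.99844554   0.         255.97771121]
 [  0.         349.99844554 192.40960023]
 [  0.           0.           1.        ]] [0.0200955 0.        0.        0.        0.       ] [-0.04460213 -0.59042047  0.69342378] [-0.38265496  0.82166874 -0.38791598  0.16720302]
top [[428.00838476   0.         256.23154291]
 [  0.         428.00838476 189.9176559 ]
 [  0.           0.           1.        ]] [-0.13611078  0.          0.          0.          0.        ] [ 0.26752313 -0.10454365  1.34053982] [ 0.07879825 -0.70114513  0.70613819 -0.05962544]
0.1 [0.13256834 0.53302625 0.19431031] [-8.79328402e-05  1.21553091e-01  9.92584347e-01 -1.07330047e-03] [ 0.04168015 -0.06960723  0.74836276] 0.08493134235211855
```

View pics/top0.png

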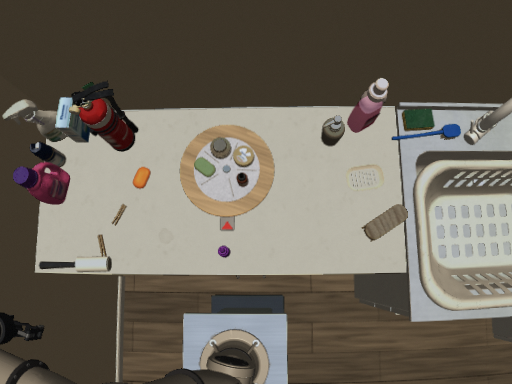

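View pics/scene0.png

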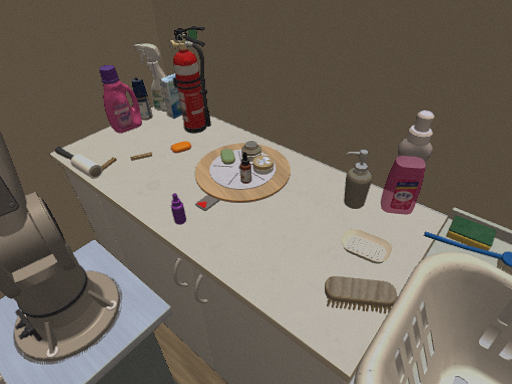

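Top view: carousel centre at about (227,171), dropper about (242,180), arrow (227,225), and the purple look-alike at (224,251). I'll take a closer crop to read pixels.

```bash
python3 - <<'E'
import cv2
im=cv2.imread("pics/top0.png")[120:240,165:290]
cv2.imwrite("pics/crop0.png",cv2.resize(im,None,fx=5,fy=5,interpolation=cv2.INTER_CUBIC)[:600])
E
cat > h.py <<'E'
import numpy as np,cv2
from scipy.spatial.transform import Rotation as R
def ray(c,uv,z):
    n=cv2.undistortPoints(np.array(uv,float).reshape(-1,1,2),c["intrinsics"],c["dist_coeffs"])[:,0]
    q=c["orientation"]; M=R.from_quat([q[1],q[2],q[3],q[0]]).as_matrix()
    d=np.c_[n,np.ones(len(n))]@M.T; o=np.array(c["xyz"])
    return o+d*((z-o[2])/d[:,2])[:,None]
E
```

```text
(no output)
```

View pics/crop0.png

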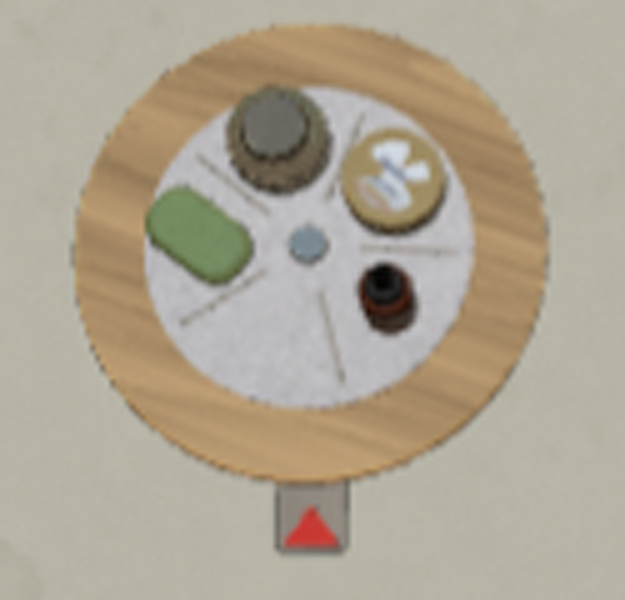

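Crop: the rim spans columns 74–547 and rows 23–482. The teat top is at (382,282), arrow tip (311,507), arrow base corners (284,546) and (340,546).

```bash
python3 - <<'E'
from cell import arm
from h import *
c=arm.capture("top")
f=lambda p:np.array(p)/5+[165,120]-0.4
im=c["color"].astype(int)
# rim by colour: wood = r-b large
rim=ray(c,f([[74,250],[547,250],[312,23],[312,482]]),[.035][0]);print(rim)
C=np.array([(rim[0]+rim[1])[0]/2,(rim[0]+rim[1])[1]/2]);
hub=ray(c,f([[312-3,244]]),.04);print("hub",hub)
xs=rim[:,0];ys=rim[:,1]
A=np.c_[2*rim[:,:2],np.ones(4)];s=np.linalg.lstsq(A,(rim[:,:2]**2).sum(1),rcond=None)[0];print("circle",s[:2],np.sqrt(s[2]+s[0]**2+s[1]**2))
C=s[:2]
t=ray(c,f([[382,282]]),.138)[0];print("dropper",t,np.hypot(*(t[:2]-C)),np.degrees(np.arctan2(*(t[:2]-C)[::-1])))
b=ray(c,f([[391,318]]),.043)[0];print("dropper low",b)
for p in ([[311,507]],[[312,546]],[[311.5,552]]):
    a=ray(c,f(p),.008)[0];print("arrow",a,np.hypot(*(a[:2]-C)),np.degrees(np.arctan2(*(a[:2]-C)[::-1])))
print("purple",ray(c,[[224,251]],.09))
print("objs",ray(c,f([[275,125]]),.087),ray(c,f([[393,178]]),.067),ray(c,f([[200,235]]),.059))
E
```

```text
[[ 0.59514916  0.17397226  0.035     ]
 [ 0.59150063 -0.12560934  0.035     ]
 [ 0.74425767  0.02391471  0.035     ]
 [ 0.44594085  0.02097936  0.035     ]]
hub [[0.59584747 0.02372539 0.04      ]]
circle [0.59507853 0.02416382] 0.14949418055900177
dropper [ 0.54797637 -0.0284732   0.138     ] 0.07063475494623485 -131.82372532245296
dropper low [ 0.5471233  -0.02812609  0.043     ]
arrow [0.43379883 0.02408319 0.008     ] 0.16127971335733302 -179.97135559906627
arrow [0.4092129 0.0232697 0.008    ] 0.1858677790548445 -179.72437720060185
arrow [0.40544558 0.02355636 0.008     ] 0.18963392441140572 -179.81646410767087
purple [[0.33556537 0.02373683 0.09      ]]
objs [[0.65950125 0.04082902 0.087     ]] [[ 0.630458   -0.03058703  0.067     ]] [[0.5976743  0.08989151 0.059     ]]
```

Dropper is at -132° about C=(0.595,0.024), the front is at -180°. That means a clockwise turn of about 48°. I'll drag on the left-front rim, from about 152° to 104°, which keeps away from the tall dropper.

```bash
cat >> h.py <<'E'
C=np.array([.5951,.0241]); RAD=.127
def pose(deg,z,flip=0):
    a=np.radians(deg); r=np.array([np.cos(a),np.sin(a),0])
    p=np.array([*C,z])+RAD*r
    x=r if flip else -r; zz=np.array([0,0,-1.]); y=np.cross(zz,x)
    q=R.from_matrix(np.c_[x,y,zz]).as_quat(); return p,np.array([q[3],q[0],q[1],q[2]])
E
python3 - <<'E'
from cell import arm
from h import *
for fl in(0,1):
  for d in (155,130,100):
    for z in (.035,.2):
      j=arm.inverse_kinematics(*pose(d,z,fl)); print(fl,d,z,None if j is None else np.round(j,2))
E
```

```text
0 155 0.035 [-1.02  0.57  1.13  1.93 -0.6   1.04 -1.64]
0 155 0.2 [-1.09  0.29  1.13  1.7  -0.27  1.32 -1.92]
0 130 0.035 [-1.04  0.66  1.13  1.82 -0.67  1.1  -2.11]
0 130 0.2 [-1.07  0.42  1.13  1.59 -0.39  1.38 -2.35]
0 100 0.035 [ 0.38  0.8  -1.08  1.58  0.74  1.22  2.48]
0 100 0.2 [ 0.36  0.61 -1.08  1.35  0.53  1.48  2.64]
1 155 0.035 [-0.65  0.38  0.57  1.92 -0.25  0.92  1.18]
1 155 0.2 [-0.74  0.2   0.65  1.69 -0.12  1.3   1.06]
1 130 0.035 [-0.69  0.46  0.57  1.81 -0.29  0.96  0.69]
1 130 0.2 [-0.74  0.29  0.61  1.58 -0.17  1.32  0.59]
1 100 0.035 [-0.73  0.6   0.65  1.62 -0.4   1.06  0.21]
1 100 0.2 [-0.73  0.45  0.66  1.4  -0.27  1.39  0.11]
```

```bash
cat >> h.py <<'E'
def fz(arm): return arm.observe()["contact_force"]
def press(arm,deg,goal=13.,z=.039):
    """descend from above until fz reaches goal; returns commanded z"""
    arm.servo_line(*pose(deg,.045,1),velocity=.1); arm.hold(.2)
    b=fz(arm)[2]; arm.servo_line(*pose(deg,z,1),velocity=.03)
    for i in range(60):
        f=fz(arm)[2]-b
        if f>goal-2: break
        z-=.001 if f<1 else float(np.clip((goal-f)*1e-4,2e-4,6e-4))
        if z<.02: print("too low");break
        arm.servo_line(*pose(deg,z,1),velocity=.02)
    print("press z",z,"f",f,"bias",b,"z act",arm.observe()["position"][2],"t",arm.observe()["t"]); return z,b
E
python3 - <<'E'
from cell import arm
from h import *
arm.gripper_close()
arm.move_pose(*pose(152,.2,1)); print(arm.observe()["t"])
press(arm,152)
E
```

```text
2.9667
too low
press z 0.019999999999999983 f -0.2028118203935162 bias 1.148504090748518 z act 0.020926813779786876 t 9.7167
```

```bash
python3 - <<'E'
from cell import arm
from h import *
o=arm.observe();print(o["position"],o["tool_rot"],o["contact_force"],o["grip_width"],pose(152,.02,1),o["effort"])
t=arm.capture("top")["color"][100:260,130:300];s=arm.capture("scene")["color"][100:260,140:310]
k=lambda i:cv2.resize(i,(400,376),interpolation=cv2.INTER_CUBIC)
cv2.imwrite("pics/c1.png",np.hstack([k(t),k(s)]))
E
```

```text
[0.48289285 0.08369816 0.02092681] [-7.11777659e-05  2.41910121e-01  9.70298658e-01 -5.81232967e-05] [ 0.07142569 -0.08383686  0.94569227] 0.00010122376477099739 (array([0.48296566, 0.08372289, 0.02      ]), array([0.        , 0.2419219 , 0.97029573, 0.        ])) [-4.81800839e-06 -3.32563519e+01  4.91373762e+00 -1.78034341e+01
  8.43889487e-03  3.88863691e-04  1.25368540e-03]
```

View pics/c1.png

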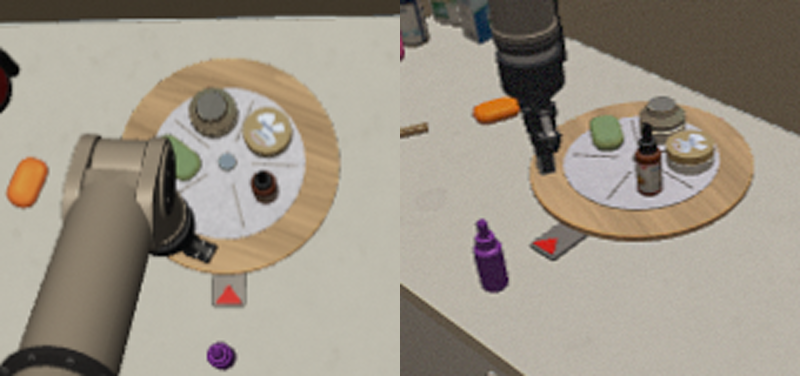

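```bash
cat >> h.py <<'E'
def proj(c,P):
    q=c["orientation"]; M=R.from_quat([q[1],q[2],q[3],q[0]]).as_matrix().T
    return cv2.projectPoints(np.atleast_2d(np.array(P,float)),cv2.Rodrigues(M)[0],-M@np.array(c["xyz"]),c["intrinsics"],c["dist_coeffs"])[0][:,0]
E
python3 - <<'E'
from cell import arm
from h import *
p=arm.observe()["position"]
out=[]
for n,r in(("top",(165,235,160,240)),("scene",(120,220,180,300))):
    c=arm.capture(n); 
    ims=c["color"].copy(); ims=cv2.resize(ims,None,fx=5,fy=5,interpolation=cv2.INTER_CUBIC)
    for P,col in((p,(0,0,255)),(p+[0,0,.019],(255,0,0))):
        u=proj(c,P)[0]; print(n,u); cv2.circle(ims,tuple(int(v) for v in u*5+2),3,col,-1)
    th=np.linspace(0,2*np.pi,200)
    for rr in(.15,):
      for z,col in((.035,(0,255,0)),(.02,(255,0,255))):
        for u in proj(c,np.c_[C[0]+rr*np.cos(th),C[1]+rr*np.sin(th),z+0*th]): cv2.circle(ims,tuple(int(v) for v in u*5+2),1,col,-1)
    out.append(ims[r[0]*5:r[1]*5,r[2]*5:r[3]*5])
w=[cv2.resize(out[0],(400,350)),cv2.resize(out[1],(400,350))]
cv2.imwrite("pics/c2.png",np.hstack(w))
E
```

```text
top [207.5957982  205.03994057]
top [206.74264907 204.05712311]
scene [203.29117191 181.81467485]
scene [202.53815289 176.94590869]
```

View pics/c2.png

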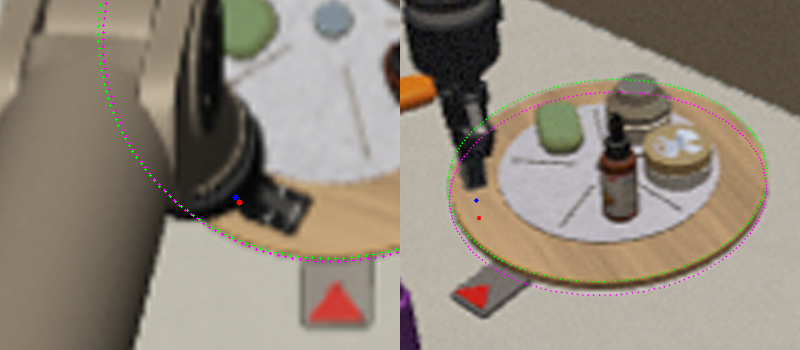

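```bash
python3 - <<'E'
from cell import arm
from h import *
p=arm.observe()["position"]
c=arm.capture("scene");ims=cv2.resize(c["color"],None,fx=6,fy=6,interpolation=cv2.INTER_CUBIC)
for dz in (0,.02,.04,.06,.08):
    u=proj(c,p+[0,0,dz])[0]; cv2.circle(ims,tuple(int(v) for v in u*6+3),2,(0,0,255),-1)
a=ims[100*6:195*6,170*6:236*6]
w=arm.capture("wrist");print(w["hand_eye"],w["intrinsics"])
cv2.imwrite("pics/c3.png",np.hstack([a[:570],cv2.resize(w["color"],(404,303))[:303] if 0 else np.vstack([cv2.resize(w["color"],(404,303)),np.zeros((267,404,3),np.uint8)])]))
E
```

```text
[[-7.26623402e-04 -9.63041495e-01 -2.69352096e-01  6.94551799e-02]
 [ 9.99999633e-01 -8.22176669e-04  2.41940247e-04 -6.22187641e-04]
 [-4.54453506e-04 -2.69351822e-01  9.63041738e-01 -1.77637355e-01]
 [ 0.00000000e+00  0.00000000e+00  0.00000000e+00  1.00000000e+00]] [[314.83516941   0.         260.52025542]
 [  0.         314.83516941 191.79659273]
 [  0.           0.           1.        ]]
```

View pics/c3.png

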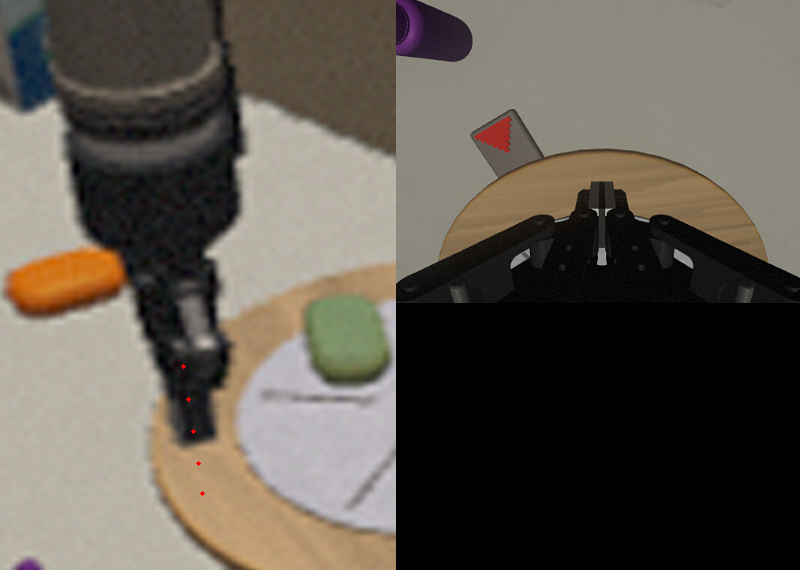

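The pictures show the fingertips ending some 30 mm short of the reported TCP: in the scene view the tip sits near z≈0.05, not 0.021, and no force registers. I'll keep feeling down to contact.

```bash
cat >> h.py <<'E'
def feel(arm,deg,z,b,goal=13.,lim=-.02):
    arm.servo_line(*pose(deg,z,1),velocity=.05); arm.hold(.1)
    while 1:
        f=arm.observe()["contact_force"]-b
        if f[2]>goal-2 or z<lim: break
        z-=.0008 if f[2]<1 else float(np.clip((goal-f[2])*5e-5,1e-4,5e-4))
        arm.servo_line(*pose(deg,z,1),velocity=.02)
    o=arm.observe(); print("z",z,"f",f,"act",o["position"],"t",o["t"]); return z
E
python3 - <<'E'
from cell import arm
from h import *
b=arm.observe()["contact_force"]; print(b); np.save("b.npy",b)
print(arm.inverse_kinematics(*pose(104,-.01,1)))
feel(arm,152,.010,b)
E
```

```text
[-0.83446907  1.04961809  0.84146622]
[-0.76968855  0.66237519  0.70994603  1.68950823 -0.5034621   0.98061245
  0.36769325]
z -0.0023039536646696146 f [-3.15726283 -1.24057653 11.30862643] act [ 0.48313202  0.08378705 -0.00092936] t 14.9833
```

```bash
cat >> h.py <<'E'
def drop_angle(arm,name=None):
    c=arm.capture("top"); im=c["color"].astype(int)
    if name: cv2.imwrite(name,cv2.resize(c["color"][110:240,160:300],None,fx=4,fy=4,interpolation=cv2.INTER_CUBIC))
    # teat/bottle: dark pixels inside mat, on the right/front part away from the arm
    v,u=np.where(im.max(2)<45); P=ray(c,np.c_[u,v],.13)[:,:2]-C
    a=np.degrees(np.arctan2(P[:,1],P[:,0])); r=np.hypot(*P.T); k=(r>.045)&(r<.095)&(a<-100)
    if k.sum()<4: return None
    m=P[k].mean(0); return np.degrees(np.arctan2(m[1],m[0])),np.hypot(*m),int(k.sum())
def stroke(arm,d0,d1,z,b,goal=13.,step=4):
    n=int(np.ceil(abs(d1-d0)/step))
    for i,d in enumerate(np.linspace(d0,d1,n+1)[1:]):
        arm.servo_line(*pose(d,z,1),velocity=.035)
        f=arm.observe()["contact_force"]-b
        if i%3==2 or i==n-1: print(round(d,1),round(z,4),np.round(f,1),drop_angle(arm))
        if abs(f[2])>28 or np.hypot(f[0],f[1])>15: print("stop",f);break
        z-=float(np.clip((goal-f[2])*6e-5,-6e-4,6e-4))
    print("t",arm.observe()["t"]); return d,z
E
python3 - <<'E'
from cell import arm
from h import *
b=np.load("b.npy"); print(drop_angle(arm))
stroke(arm,152,128,-.0023,b)
print(drop_angle(arm,"pics/d1.png"))
E
```

```text
(np.float64(-132.14038787364163), np.float64(0.0714705688003919), 41)
140.0 -0.0027 [-2.1  0.6 10.5] (np.float64(-143.36493105325567), np.float64(0.07258464047962249), 43)
128.0 -0.0031 [-0.1  1.5 12.2] (np.float64(-154.5218682975052), np.float64(0.07287314776052684), 46)
t 17.5333
(np.float64(-154.67923540804296), np.float64(0.07270392402217674), 46)
```

View pics/d1.png

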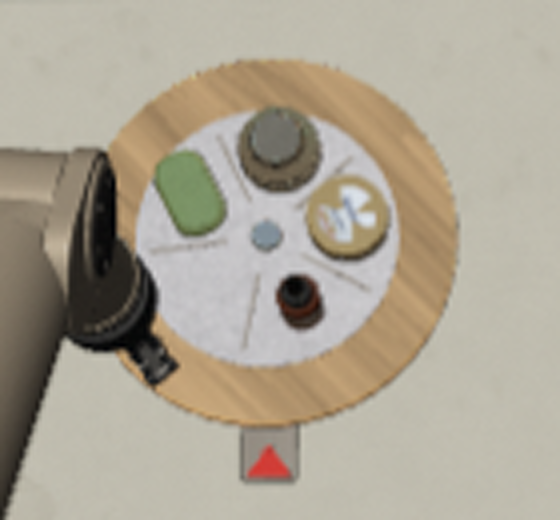

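The deck is turning with the finger: the dropper is now at -154.6° with everything upright. I'll continue the stroke.

```bash
python3 - <<'E'
from cell import arm
from h import *
b=np.load("b.npy")
d,z=stroke(arm,128,104,-.0031,b)
a=drop_angle(arm); print(a)
if a and -179.9<=a[0]<-170:
    e=a[0]+179.8; print("fine",e)
    if e>.4: d,z=stroke(arm,d,d-e*1.03,z,b)
print(drop_angle(arm),d,z)
E
```

```text
116.0 -0.0033 [ 0.4 -0.1 11.2] (np.float64(-165.51956208652385), np.float64(0.07292380785599126), 43)
104.0 -0.0037 [-0.3 -0.  11.3] (np.float64(-172.94965818747045), np.float64(0.07507365952670787), 33)
t 20.0833
(np.float64(-172.91378272334518), np.float64(0.07525572525273054), 34)
fine 6.886217276654833
96.9 -0.0039 [ 0.8  0.9 10.8] (np.float64(-174.8716549467624), np.float64(0.07933766659917814), 15)
t 20.9333
(np.float64(-174.8716549467624), np.float64(0.07933766659917814), 15) 96.90719620504552 -0.004024699932755513
```

The pixel count fell because my mask cuts the blob at ±180°. I'll lift off and measure again with the wrap handled.

```bash
sed -i 's/(a<-100)/(((a+360)%360>130)\&((a+360)%360<260))/' h.py; python3 - <<'E'
from cell import arm
from h import *
arm.servo_line(*pose(96.9,.05,1),velocity=.08)
print(drop_angle(arm,"pics/d2.png"),arm.observe()["t"])
E
```

```text
(np.float64(178.8806404531774), np.float64(0.07377957636861163), 47) 21.8583
```

View pics/d2.png

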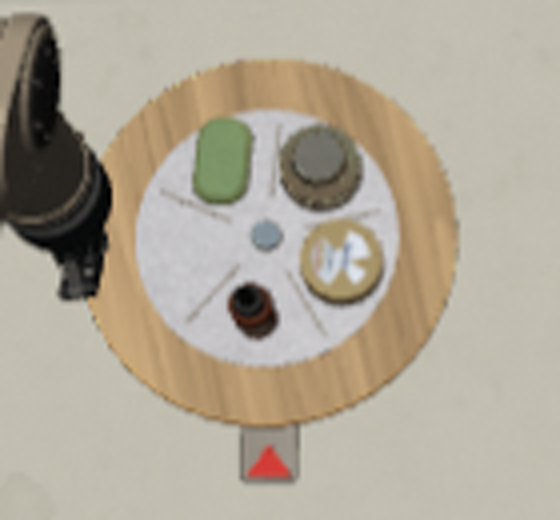

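```bash
python3 - <<'E'
from cell import arm
from h import *
c=arm.capture("top")
cv2.imwrite("pics/d3.png",cv2.resize(c["color"][160:240,190:270],None,fx=7,fy=7,interpolation=cv2.INTER_CUBIC))
c2=arm.capture("scene")
E
```

```text
(no output)
```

View pics/d3.png

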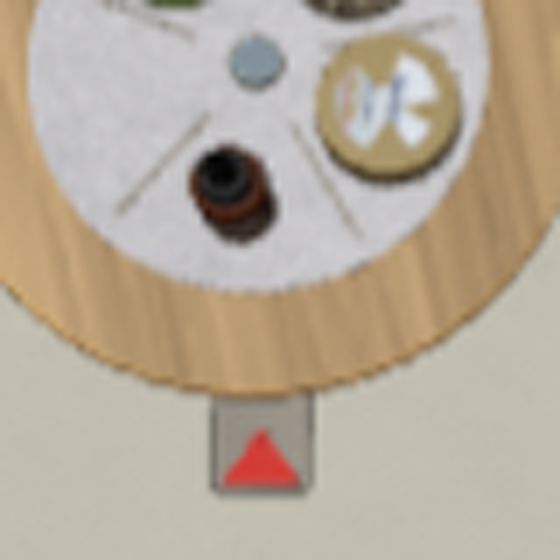

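```bash
python3 - <<'E'
from cell import arm
from h import *
c=arm.capture("top")
f=lambda p:np.array(p)/7+[190,160]-.43
A=ray(c,f([[262,432]]),.008)[0];A2=ray(c,f([[262,485]]),.008)[0]
hub=ray(c,f([[257,62]]),.042)[0]
g=lambda P:(np.degrees(np.arctan2(P[1]-C[1],P[0]-C[0]))%360,np.hypot(P[0]-C[0],P[1]-C[1]))
print("arrow",A,g(A),A2,g(A2),"hub",hub)
for p,z in(([224,172],.138),([240,207],.04)): P=ray(c,f([p]),z)[0]; print(P,g(P))
E
```

```text
arrow [0.43289629 0.02345053 0.008     ] (np.float64(180.22941225413317), np.float64(0.16220501325433762)) [0.40903786 0.02327291 0.008     ] (np.float64(180.25469049723606), np.float64(0.18606397943350375)) hub [0.59525935 0.02389134 0.042     ]
[0.52452444 0.02757535 0.138     ] (np.float64(177.18086278627666), np.float64(0.07066107884994044))
[0.52949765 0.03101942 0.04      ] (np.float64(173.97897994771702), np.float64(0.06596625863445128))
```

```bash
cat >> h.py <<'E'
def unwrap(c,img,r0=.108,r1=.143,z=.035):
    th=np.radians(np.arange(0,360,.25)); rr=np.linspace(r0,r1,16)
    T,Q=np.meshgrid(th,rr); P=np.c_[(C[0]+Q*np.cos(T)).ravel(),(C[1]+Q*np.sin(T)).ravel(),np.full(T.size,z)]
    uv=proj(c,P).reshape(*T.shape,2).astype(np.float32)
    return cv2.remap(img,uv[...,0],uv[...,1],cv2.INTER_CUBIC).astype(float)
def deck_turn(c,img,ref):
    """deck rotation (deg) ref->img from wood grain, ignoring dark (arm) columns"""
    A,B=[unwrap(c,i) for i in(ref,img)]; g=lambda X:X.sum(2)
    ok=lambda X:(X.max(2)>110).all(0)&((X[...,2]-X[...,0]).min(0)>25)
    oa,ob=ok(A),ok(B); A,B=g(A),g(B); best=[]
    for s in range(-400,401):
        k=np.roll(oa,s)&ob
        if k.sum()<300: continue
        x=np.roll(A,s,1)[:,k];y=B[:,k]; best.append((np.corrcoef((x-x.mean(1,keepdims=1)).ravel(),(y-y.mean(1,keepdims=1)).ravel())[0,1],s/4))
    return max(best)
E
python3 - <<'E'
from cell import arm
from h import *
T=arm.capture("top");S=arm.capture("scene")
ref=cv2.imread("pics/top0.png");sref=cv2.imread("pics/scene0.png")
print(deck_turn(T,T["color"],ref), deck_turn(T,ref,ref))
def panel(c,img,ang,ctr,w,k):
    u0,v0=ctr[0]-w//2,int(ctr[1]-w*.375); I=cv2.resize(img,None,fx=k,fy=k,interpolation=cv2.INTER_CUBIC)
    for a,col in zip(ang,((0,255,0),(255,0,255))):
        a=np.radians(a);p=np.array([*(C+.067*np.array([np.cos(a),np.sin(a)]))])
        t=np.linspace(0,2*np.pi,60)
        pts=np.r_[np.c_[p[0]+.0165*np.cos(t),p[1]+.0165*np.sin(t),.038+0*t],np.c_[np.tile(p,(12,1)),np.linspace(.038,.14,12)]]
        for u in proj(c,pts): cv2.circle(I,tuple(int(x) for x in (u+.5)*k),1,col,-1)
    I=I[v0*k:,u0*k:][:int(w*.75*k),:w*k]; return cv2.resize(I,(400,300))
dn=(174,178);di=(228,232)
rows=[np.hstack([panel(S,sref,di,(246,170),56,12),panel(S,S["color"],dn,[int(x) for x in proj(S,[.528,.028,.09])[0]],56,12)]),
 np.hstack([panel(T,ref,di,(242,180),40,16),panel(T,T["color"],dn,(223,186),40,16)])]
cv2.imwrite("pics/e.png",np.vstack(rows))
E
```

```text
(np.float64(0.934578451367233), -56.25) (np.float64(1.0), 0.0)
```

View pics/e.png

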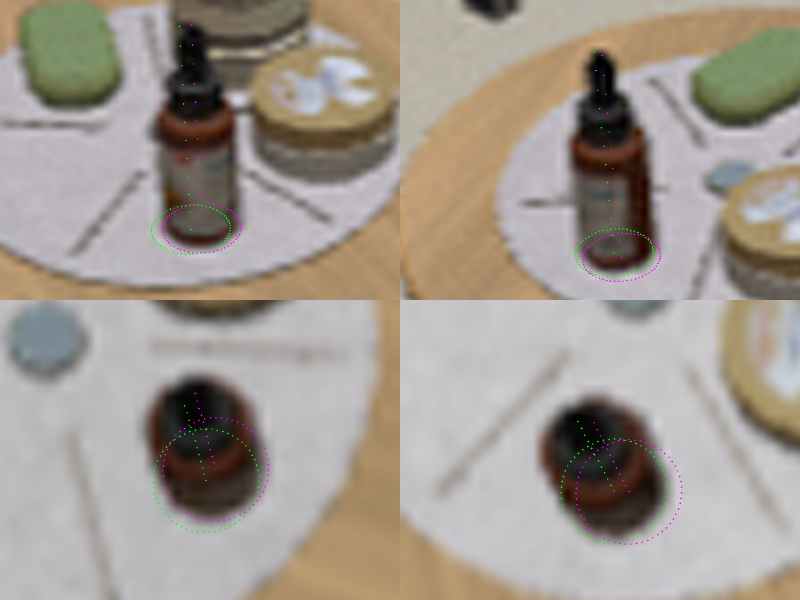

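The wood grain shows the deck turned -56.25°, and the base-circle overlays in both cameras put the dropper at about 230.3° at the start and 174° now. The target is therefore a deck turn of about -50.2°, so I press again and go 6° back, measuring the turn by the grain.

```bash
python3 - <<'E'
from cell import arm
from h import *
ref=cv2.imread("pics/top0.png")
def turn():
    T=arm.capture("top"); return deck_turn(T,T["color"],ref)
arm.hold(.2); b=arm.observe()["contact_force"]
z=feel(arm,96.9,.003,b)
d=96.9; goal=-50.2
for i in range(5):
    r,t=turn(); print("turn",t,round(r,3))
    if abs(goal-t)<.6: break
    d1=d+(goal-t)*(.97 if i==0 else 1.0)
    d,z=stroke(arm,d,d1,z,b,step=3)
arm.servo_line(*pose(d,.06,1),velocity=.08)
print("after lift",turn(),drop_angle(arm))
p,q=pose(d,.2,1); arm.servo_line(p,q,velocity=.15); print(arm.observe()["t"],arm.observe()["contact_force"])
E
```

```text
z -0.003333486479145894 f [-2.73281724  0.24963866 11.7183287 ] act [ 0.58120892  0.15042011 -0.00085518] t 26.75
turn -56.75 0.928
103.3 -0.0039 [ 1.2  0.3 10. ] (np.float64(-177.5789723699817), np.float64(0.07354555065672964), 43)
t 27.7
turn -51.75 0.925
104.8 -0.004 [2.1 0.9 9.6] (np.float64(-176.071764363114), np.float64(0.07338522038423378), 45)
t 28.05
turn -50.25 0.924
after lift (np.float64(0.9271108001465763), -50.25) (np.float64(-176.21241766963783), np.float64(0.0734631713958245), 46)
30.2333 [-0.82502304 -0.28460217 -0.74506903]
```

```bash
python3 - <<'E'
from cell import arm
arm.hold(.5); print(arm.sign_off())
E
```

```text
the job is handed in; nothing more can be done
None
```

I turned the carousel by its rim until the dropper bottle stood at the front, about 180° against the arrow's 180.1° and good to about 1°, then lifted the arm clear and handed the job in at about 31 s. The readings I logged stayed at or below about 13 N of rim pressure. The other items rode along upright in every picture I viewed, but I did not view one after the final 6° correction.

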